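Stamp a find tag in the bench press

TASK

First turn the press's dial to the blue mark. Then draw the blue carrier by its front end out of the rack, set it down on the open table and let it go, take it again by its rib, and slide it tag first into the press until it is fully home against the stop under the press head, and leave it there. Last, push the plunger down to its stop, hold it there for half a second and let it spring back, never pressing it before the dial is set and the carrier is home, and leave the grey spare carrier, pot, jar and brush undisturbed.

Things in the scene. Friction and masses are not known exactly. Their poses are not given: they have to be found in the camera images.
- press: Fixed green C-frame bench press. Origin: on the table, straight below the plunger's axis; z up. Its throat opens to its own -x; the carrier is slid in along +x, axes parallel. Base plate: 10 mm thick, x -110 to +105 mm, y -42 to +42. Head: overhangs x -33 to +100, y -31 to +31, underside 48 mm and top 93 mm above the table.
- lane_mouth (a point): Point on the press's base plate (10 mm above the table), 50 mm to -x of the press origin, where the guide rails begin. The carrier lies on the base plate between two rails 10 mm tall, 58 mm apart from x = -30 to +28 mm, flared out from x = -50 mm. A steel stop at x = +25 mm meets the carrier's front end when it is home.
- die_spot (a point): Point on the press straight under the plunger, 22 mm above the table, where the centre of the tag's top lies when the carrier is home.
- plunger_top (a point): Centre of the top of the plunger's black mushroom cap (46 mm across), 135 mm above the table when up; it moves down with the plunger.
- plunger (a joint): Travel of the sprung plunger in m: 0 up, 0.020 down against its stop. It is pressed straight down; the spring needs about 4 N to start and 11 N at the stop, and returns it by itself.
- dial (a joint): Angle of the dial in rad, growing clockwise seen from above, 0 to 1.8 between end stops. It clicks into four marks: 0 yellow, 0.6 green, 1.2 blue, 1.8 red (coloured dots 43 mm from the axis). It is turned by about 0.07 N m; let go within 0.25 rad of a mark it snaps there.
- dial_grip (a point): On the dial's vertical axis, 66 mm above the table, where to grip its black bar handle (50 mm long, 14 mm thick, 44 to 76 mm above the table, on a disc of 27 mm radius). The bar lies along this point's x axis, its white pointer to -x; at joint 0 that is the press's x axis. The grey housing below is 30 mm tall and fills press x -103 to +13, y +42 to +160 mm.
- rack: Fixed low wooden rack on the table, 200 mm wide (y), 110 mm deep, 61 mm tall, with two bays centred at y = -48 and +48 mm, each 88 mm wide and 53 mm high inside, no floor. Origin: on the table, middle of the open front, which looks to the rack's own +x; the rack lies at x = -110 to 0.
- carrier: Loose blue carrier, 120 to 200 g: plate 150 x 50 x 12 mm (x, y, z), origin at the centre of its underside, z up. White tag at its front end (+x), rib at its rear. It starts on the table in either bay, its rear with the rib under the roof, about 85 mm of its front standing out of the rack. Only the front can be gripped there (across the 50 mm); only the rib is clear of the head when loading.
- tag_center (a point): Centre of the tag (36 x 30 mm) on the top face of the carrier, 50 mm ahead (+x) of the carrier's origin.
- rib_grip (a point): Grip point on the carrier's rib, 50 mm behind (-x) the carrier's origin and 34 mm above its underside. The rib is 44 mm long (x), 12 mm thick (y) and stands from 12 to 42 mm above the carrier's underside.
- spare: Loose grey carrier without a tag, same shape as the blue one, in the rack's other bay, with 35 to 55 mm between the two: a bystander. Origin at the centre of its underside.
- pot: Small terracotta pot, 80 mm tall, 68 mm across, loose, standing beside the lane to the press. Origin at the centre of its underside.
- jar: Amber glass jar with a white cap, 85 mm tall, 60 mm across, loose, standing beside the lane to the press. Origin at the centre of its underside.
- brush: Finds brush, 170 mm long, lying loose on the table near the rack. Origin under its middle.
Things that resemble listed ones, but are neither listed nor needed, are in the scene too. Several things have the shape of the carrier; the one meant has the colours described above.

How it is judged (in metres and radians):
On the way, in this order (a step that is already met when the one before it is completed fails the run):
1. the dial stands at the blue mark (value of joint dial between 1 and 1.4 rad), for 0.2 s.
2. the blue carrier, wholly out of the rack, lies flat on the table and is let go (x of carrier in the frame of rack above 0.08 m and height (world z) of carrier below 0.004 m and angle between carrier's own z axis and vertical below 0.06 rad and contact force between the fingers and carrier below 0.1 N), for 0.2 s.
3. the carrier is home in the press (horizontal distance between tag_center and die_spot below 0.007 m and distance between tag_center and die_spot below 0.009 m and angle between the x axis of carrier and the x axis of press, either way round below 0.15 rad), for 0.2 s.
4. the plunger is held down at its stop (all of step 1 and all of step 3 and value of joint plunger above 0.0185 m), for 0.3 s.
At the end, for the whole second after the job is handed in: The blue carrier lies flat and at rest in the press, the tag within 7 mm of its place under the plunger and the carrier's axis within 0.15 rad of the press's; the dial is within 0.2 rad of the blue mark; the plunger has sprung back up (within 3 mm); nothing is held (all of step 1 and all of step 3 and value of joint plunger below 0.003 m and contact force between the fingers and carrier below 0.1 N and linear speed of carrier below 0.01 m/s and angle between carrier's own z axis and vertical below 0.06 rad); the robot touches nothing.
It fails at once if the plunger is pressed before the dial is at blue and the carrier is home (value of joint plunger above 0.006 m and not ((horizontal distance between tag_center and die_spot below 0.007 m and distance between tag_center and die_spot below 0.009 m and angle between the x axis of carrier and the x axis of press, either way round below 0.15 rad) and value of joint dial between 1 and 1.4 rad)).
It fails at once if the spare is disturbed (distance of spare from where it was at the start of the episode above 0.03 m or angle between spare's own z axis and vertical above 0.4 rad).
It fails at once if the pot is disturbed (distance of pot from where it was at the start of the episode above 0.03 m or angle between pot's own z axis and vertical above 0.4 rad).
It fails at once if the jar is disturbed (distance of jar from where it was at the start of the episode above 0.03 m or angle between jar's own z axis and vertical above 0.4 rad).
It fails at once if the brush is disturbed (distance of brush from where it was at the start of the episode above 0.03 m).
It also fails if it takes over 67 s, if anything falls off the work surface, if the arm or the gripper's body presses on something with over 40 N, if the wrist force passes 120 N, or if a joint passes its speed limit or range.

ROBOT

A 6-joint arm with a two-finger parallel gripper is mounted at the origin on the work surface. World frame = base frame: x ahead of the robot, y to its left, z up, the work surface at z = 0. Lengths are in mm, angles in degrees, forces in N, time in s.
With the tool pointing down it reaches from about 350 to 850 mm from the base axis. Payload 8.1 kg.
Tool frame: the origin (TCP) lies on the centre line of the jaws, within the pads' length; the fingertips stand 11 mm ahead of it and the grasp point (between the pads) lies 8 mm behind it; z points along the fingers, y is the direction in which the jaws open and shut (so a half turn about z gives the same grasp; the last joint's range is limited). The gripper opens to 85 mm and grips with 20 to 120 N. Pads are 22 mm wide; open, the fingers measure 114 mm over their backs; the gripper's body (76 mm by 85 mm) begins 54 mm behind the grasp point. The pads swing forward as they close: fully open they stand 13 mm farther back than shut.
Start: joints at [-74.393, 7.471, 85.268, -0, 87.261, -4.893], TCP at [210.149, -561.999, 242.292] pointing down, gripper open.
Joint ranges: [-169.43, 169.43], [-51.17, 129.36], [1.28, 143.12], [-76.62, 256.62], [0, 156.53], [-152.29, 152.29]. Speed limits (degrees/s): [136.94, 136.94, 159.86, 180, 180, 180].

INTERFACE

Orientations are given as [roll, pitch, yaw] about the fixed x, y, z axes, in that order (R = Rz(yaw) Ry(pitch) Rx(roll)).
In Python, from bench import telemetry, viewer, r gives the robot as it stands.
- The arm moves only by the shell command python3 -m inch 'ROWS' [FORCE]. ROWS is JSON, a list of rows, each a list of 3 entries, a list of its own where there are three numbers: the shift along the tool's x, y, z in cm, then the turn, a rotation vector about the tool's x, y, z in rad, then the opening, from 0 (shut) to 1 (fully open). A call has 1 to 20 rows; each row is the pose to reach, as a shift and turn from the pose commanded when the call began, along the tool's axes at that moment; what a row does not reach only later rows make up. A row lasts 1/10 s, in which the tool goes at most 50 mm and 8.59 degrees, less where a joint would pass 70% of its speed; a pose out of reach is approached as far as the arm can. A call with a gripper value outside its range is refused whole. The fingers move at their own pace and stop on an object; FORCE is the grip in N (left out, the last holds). Time passes only in rows, so rows that repeat a pose let the fingers close. It gives the time, the measured TCP pose, the force and the opening at its end, in the units of the state.
- telemetry.sense(): the state, without advancing time (a new reading comes with each control period).
- viewer.snapshot(name): name is "scene" or "side" or "wrist"; returns the picture (384x512x3 uint8, red, green, blue); there is no depth.
- viewer.camera_model(name): a dict with "fx", "fy", "cx", "cy" (pixels), "dist" ([k1, k2, p1, p2, k3] as OpenCV has them; the pictures are not rectified), "cam_to_world" (4x4, takes a point from camera to world coordinates); the wrist camera has in their place "mount" (4x4, takes a point from camera to tool coordinates, whose origin is the TCP and whose axes are the flange's). Camera axes: x right, y down, z forward; pixel columns grow to the right and rows downward; lengths in mm; the calibration is good to about 2 mm. A picture is of the moment at which its call begins: read the wrist's pose just before it. camera_model takes no time and is no camera call.
- r.hand_in(): hands the job in, once; it reports no verdict.
The state is a dict: "time": time; "joint_pos": joint angles; "qd": joint speeds; "joint_efforts": joint torques, N m; "tool_pos": TCP position; "tcp_rot": TCP orientation; "ft_force": force on the tool from outside, world axes, zero at the start; "wrist_torque": the same for the moment, N m; "finger_gap": finger opening in mm.
Only numpy, scipy, OpenCV 4.12 (cv2) and the standard library are available. Lean on these libraries where they do the work, as an engineer would, in place of code of your own. Each camera call takes 0.05 s, during which the arm holds its last target.

## Working session

There is one attempt and no reset: what is moved stays moved. The work goes in short steps, Python scripts to look and compute and a shell command to move; the robot and the scene stay as the last step left them, time stands still between calls to the robot, and variables do not carry over. Pictures are saved under pics/ and viewed, and the job is handed in when it is done.

```bash
ls; mkdir -p pics
python3 - <<'E'
from bench import telemetry, viewer, r
import cv2
print(telemetry.sense())
for n in ("scene","side","wrist"):
    print(n,viewer.camera_model(n))
    cv2.imwrite(f"pics/{n}0.png",cv2.resize(viewer.snapshot(n)[:,:,::-1],(768,576),interpolation=cv2.INTER_CUBIC))
E
```

```text
pics
{'time': 0.0, 'joint_pos': array([-7.43925822e+01,  7.51465508e+00,  8.53310414e+01,  2.52764808e-03,
        8.72600804e+01, -4.89371401e+00]), 'qd': array([ 0.00259395,  0.06761159,  0.05618937, -0.09531698, -0.02772793,
       -0.02882332]), 'joint_efforts': array([-2.38307985e-03, -5.69393671e+01, -5.00559783e+01, -1.96549040e-04,
        1.46313803e-02, -8.07024421e-07]), 'tool_pos': array([ 210.02125912, -561.47478664,  241.23223458]), 'tcp_rot': array([-1.79894824e+02, -1.15388970e-02,  2.05009980e+01]), 'ft_force': array([-0.67549244, -0.92259757, -0.38016272]), 'wrist_torque': array([0.02012812, 0.00067605, 0.01082135]), 'finger_gap': 85.61308535378568}
scene {'fx': 413.4963800957646, 'fy': 413.4963800957646, 'cx': 256.6172560418876, 'cy': 183.46536849418203, 'dist': array([-0.154684,  0.      ,  0.      ,  0.      ,  0.      ]), 'cam_to_world': array([[-2.10208027e-01,  7.71231790e-01, -6.00844498e-01,
         1.16389280e+03],
       [ 9.77656353e-01,  1.65320952e-01, -1.29834658e-01,
         2.17170111e+02],
       [-8.00431210e-04, -6.14711728e-01, -7.88751451e-01,
[... 504 characters left out ...]
020007e-03, -6.17707536e-01, -7.86382752e-01,
         1.08671473e+03],
       [ 0.00000000e+00,  0.00000000e+00,  0.00000000e+00,
         1.00000000e+00]])}
wrist {'fx': 330.4574924327521, 'fy': 330.4574924327521, 'cx': 257.56679992124185, 'cy': 194.53873240648895, 'dist': array([-0.02613535,  0.        ,  0.        ,  0.        ,  0.        ]), 'mount': array([[ 7.79389214e-05, -9.63895182e-01, -2.66281942e-01,
         6.73751191e+01],
       [ 9.99999969e-01,  1.20718079e-05,  2.48995336e-04,
         2.68598657e-01],
       [-2.36790900e-04, -2.66281953e-01,  9.63895153e-01,
        -1.30959561e+02],
       [ 0.00000000e+00,  0.00000000e+00,  0.00000000e+00,
         1.00000000e+00]])}
```

View pics/scene0.png

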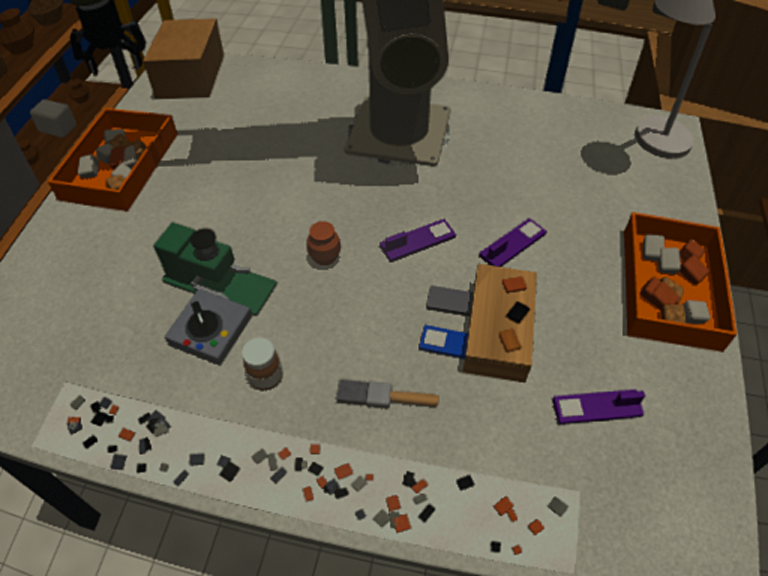

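View pics/side0.png

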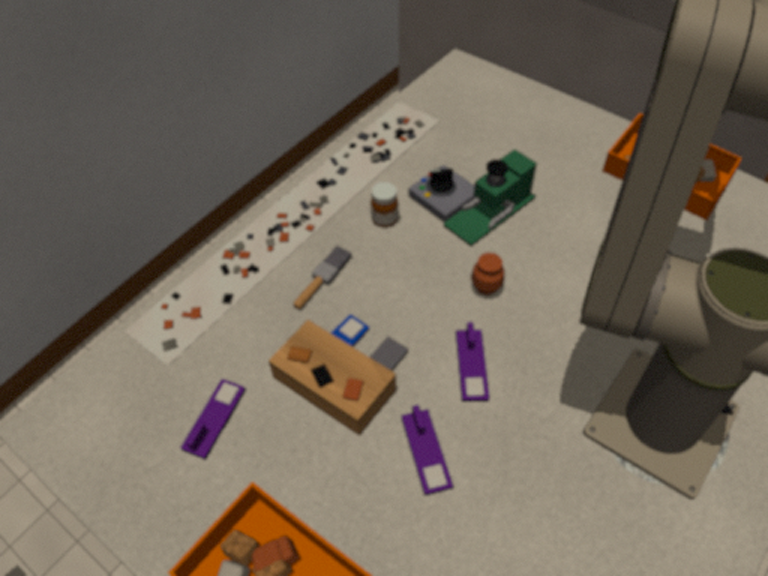

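View pics/wrist0.png

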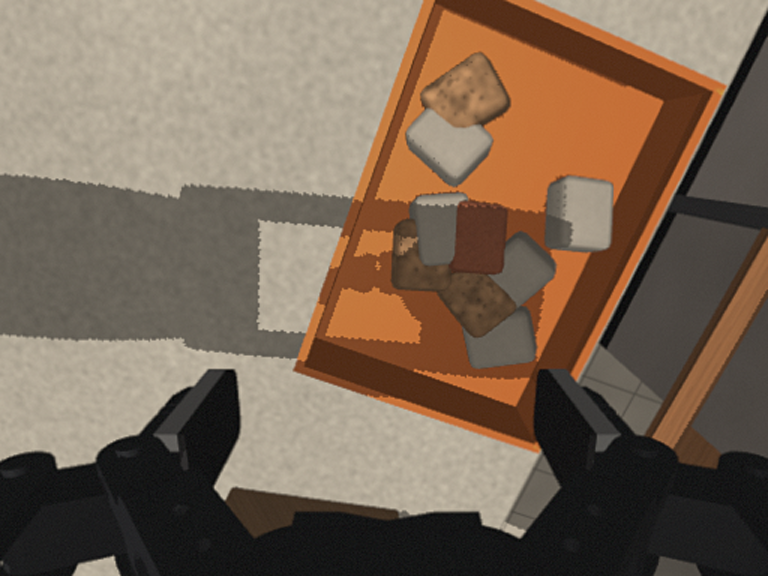

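```bash
cat > h.py <<'E'
import numpy as np, cv2
from bench import telemetry, viewer, r
def ray(cam,uv,pose=None):
    m=viewer.camera_model(cam)
    K=np.array([[m['fx'],0,m['cx']],[0,m['fy'],m['cy']],[0,0,1]])
    p=cv2.undistortPoints(np.array(uv,float).reshape(-1,1,2),K,m['dist'])[:,0]
    d=np.c_[p,np.ones(len(p))]
    if cam=='wrist':
        from scipy.spatial.transform import Rotation as R
        s=pose
        T=np.eye(4);T[:3,:3]=R.from_euler('xyz',s['tcp_rot'],degrees=True).as_matrix();T[:3,3]=s['tool_pos']
        M=T@m['mount']
    else: M=m['cam_to_world']
    return M[:3,3], d@M[:3,:3].T
def onz(cam,uv,z,pose=None):
    o,d=ray(cam,uv,pose); z=np.broadcast_to(z,(len(d),))
    return o+d*((z-o[2])/d[:,2])[:,None]
def two(uv1,uv2):
    o1,d1=ray('scene',[uv1]);o2,d2=ray('side',[uv2])
    A=np.c_[d1[0],-d2[0]];t=np.linalg.lstsq(A,o2-o1,rcond=None)[0]
    a=o1+t[0]*d1[0];b=o2+t[1]*d2[0]
    return (a+b)/2,np.linalg.norm(a-b)
def project(cam,P,pose=None):
    m=viewer.camera_model(cam)
    K=np.array([[m['fx'],0,m['cx']],[0,m['fy'],m['cy']],[0,0,1]])
    if cam=='wrist':
        from scipy.spatial.transform import Rotation as R
        T=np.eye(4);T[:3,:3]=R.from_euler('xyz',pose['tcp_rot'],degrees=True).as_matrix();T[:3,3]=pose['tool_pos']
        M=T@m['mount']
    else: M=m['cam_to_world']
    W=np.linalg.inv(M)
    return cv2.projectPoints(np.array(P,float).reshape(-1,1,3),cv2.Rodrigues(W[:3,:3])[0],W[:3,3],K,m['dist'])[0][:,0]
E
python3 - <<'E'
from h import *
a=cv2.imread('pics/scene0.png'); 
sc=viewer.snapshot('scene')[:,:,::-1]; sd=viewer.snapshot('side')[:,:,::-1]
cv2.imwrite('pics/scene_n.png',sc); cv2.imwrite('pics/side_n.png',sd)
def crop(im,x0,y0,w,h,n,f):
    cv2.imwrite(n,cv2.resize(im[y0:y0+h,x0:x0+w],None,fx=f,fy=f,interpolation=cv2.INTER_CUBIC))
crop(sc,95,135,130,100,'pics/c_press.png',6)
crop(sc,250,140,130,130,'pics/c_rack.png',4.5)
crop(sd,265,90,110,80,'pics/c_press_s.png',7)
crop(sd,170,160,120,130,'pics/c_rack_s.png',4.5)
E
```

```text
(no output)
```

View pics/c_press.png

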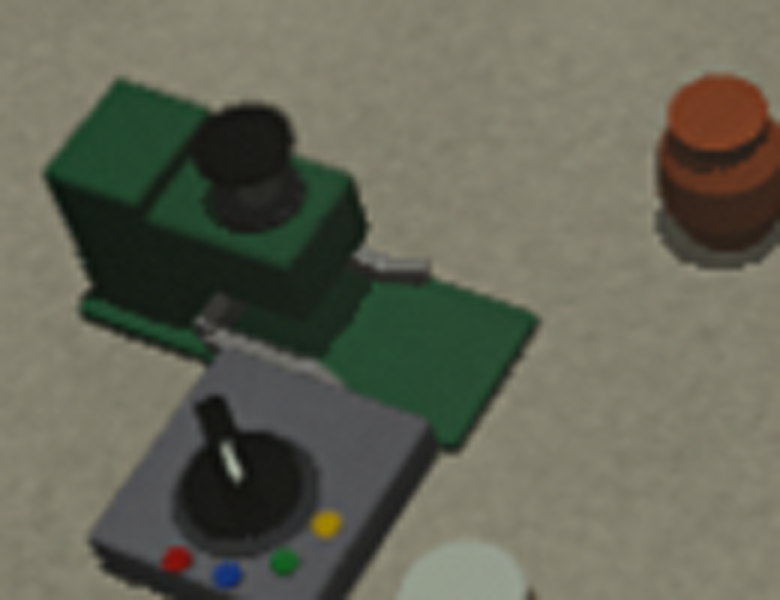

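View pics/c_rack.png

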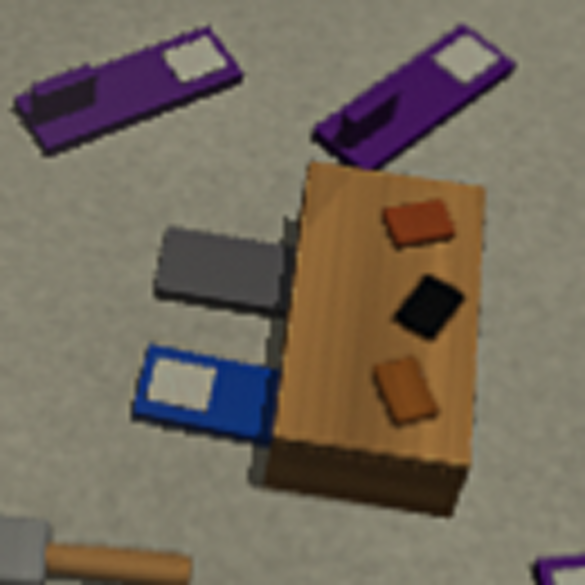

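View pics/c_press_s.png

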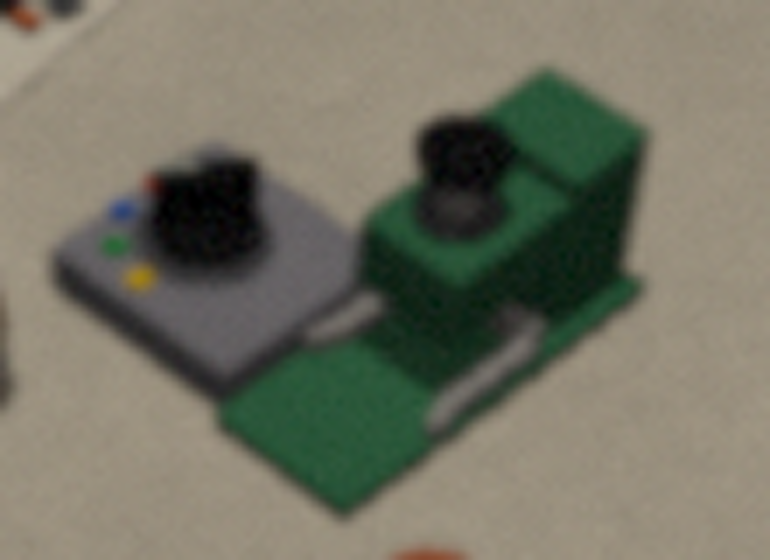

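View pics/c_rack_s.png

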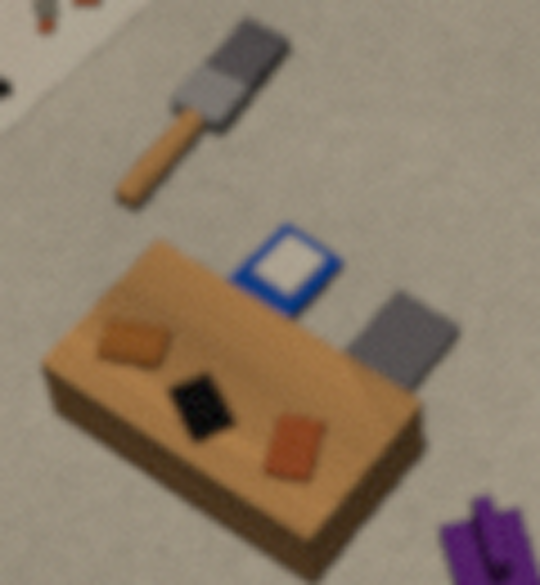

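Run:
```python
from h import *
P=lambda c:(np.array(c,float)+.5)/6-.5+[95,135]
R=lambda c:(np.array(c,float)+.5)/4.5-.5+[250,140]
PS=lambda c:(np.array(c,float)+.5)/7-.5+[265,90]
RS=lambda c:(np.array(c,float)+.5)/4.5-.5+[170,160]
f=lambda n,x:print(n,np.round(x,1).tolist())
f('plate sc',onz('scene',P([[540,316],[460,446],[82,300]]),10))
f('plate sd',onz('side',PS([[220,412],[345,512],[645,283]]),10))
f('head sc (-33,-31)(-33,31)',onz('scene',P([[350,180],[290,265],[122,78],[47,172]]),93))
f('head sd',onz('side',PS([[370,222],[452,278],[545,70],[648,133]]),93))
f('cap',onz('scene',P([[250,130]]),135)); f('cap',onz('side',PS([[465,140]]),135))
f('dots',onz('scene',P([[327,523],[285,562],[228,575],[177,559]]),31))
f('dots sd',onz('side',PS([[140,278],[117,246],[122,211],[153,183]]),31))
f('disc',onz('scene',P([[245,488]]),42)); 
f('rack sc',onz('scene',R([[313,163],[484,186],[274,438],[467,467]]),61))
f('rack sd',onz('side',RS([[160,240],[420,402],[45,362],[305,535]]),61))
f('tag sc',onz('scene',R([[163,357],[217,364],[148,403],[209,411]]),12))
f('tag sd',onz('side',RS([[250,268],[288,228],[327,260],[288,298]]),12))
f('blue front',onz('scene',R([[150,346],[133,408]]),12))
f('spare front',onz('scene',R([[168,228],[154,290]]),12))
f('pot top',onz('scene',P([[718,115]]),80));f('jar top',onz('scene',P([[464,590]]),85))
f('brush',onz('scene',[[225,259],[260,261],[291,267]],10))
```

```text
plate sc [[504.8, -137.2, 10.0], [584.8, -149.9, 10.0], [543.3, -362.8, 10.0]]
plate sd [[576.9, -151.7, 10.0], [497.0, -134.5, 10.0], [461.3, -345.0, 10.0]]
head sc (-33,-31)(-33,31) [[506.5, -217.0, 93.0], [559.4, -225.7, 93.0], [468.6, -350.6, 93.0], [531.5, -361.0, 93.0]]
head sd [[548.1, -222.0, 93.0], [499.6, -213.6, 93.0], [538.1, -360.2, 93.0], [477.2, -351.0, 93.0]]
cap [[520.4, -251.1, 135.0]]
cap [[521.6, -252.1, 135.0]]
dots [[650.0, -186.5, 31.0], [673.3, -197.5, 31.0], [685.2, -220.0, 31.0], [682.7, -245.7, 31.0]]
dots sd [[645.4, -183.6, 31.0], [666.6, -194.8, 31.0], [678.7, -215.8, 31.0], [678.1, -240.8, 31.0]]
disc [[646.9, -224.6, 42.0]]
rack sc [[424.1, 234.9, 61.0], [419.9, 340.7, 61.0], [623.6, 237.4, 61.0], [620.4, 344.6, 61.0]]
rack sd [[614.6, 239.5, 61.0], [418.3, 235.6, 61.0], [610.8, 346.5, 61.0], [417.8, 342.0, 61.0]]
tag sc [[551.6, 165.5, 12.0], [549.9, 198.0, 12.0], [585.4, 162.3, 12.0], [583.4, 198.4, 12.0]]
tag sd [[581.5, 198.5, 12.0], [581.9, 159.9, 12.0], [546.2, 164.5, 12.0], [547.8, 201.8, 12.0]]
blue front [[545.5, 156.4, 12.0], [590.6, 154.2, 12.0]]
spare front [[455.4, 152.2, 12.0], [504.3, 151.7, 12.0]]
pot top [[422.0, -65.8, 80.0]]
jar top [[698.4, -95.5, 85.0]]
brush [[702.2, 35.1, 10.0], [688.9, 123.0, 10.0], [689.3, 202.5, 10.0]]
```

```bash
python3 -m inch '[[[47.2,-17.7,0],[0,0,0],1],[[47.2,-17.7,0],[0,0,0],1],[[47.2,-17.7,0],[0,0,0],1],[[47.2,-17.7,0],[0,0,0],1],[[47.2,-17.7,0],[0,0,0],1],[[47.2,-17.7,0],[0,0,0],1],[[47.2,-17.7,0],[0,0,0],1],[[47.2,-17.7,0],[0,0,0],1],[[47.2,-17.7,0],[0,0,0],1],[[47.2,-17.7,0],[0,0,0],1],[[47.2,-17.7,0],[0,0,0],1],[[47.2,-17.7,0],[0,0,0],1],[[47.2,-17.7,0],[0,0,0],1]]'
python3 - <<'E'
from h import *
s=telemetry.sense(); im=viewer.snapshot('wrist')[:,:,::-1]
print(s['tool_pos'],s['tcp_rot'],s['joint_pos'])
import pickle; pickle.dump(s,open('w1.pkl','wb')); cv2.imwrite('pics/w1n.png',im)
cv2.imwrite('pics/w1.png',cv2.resize(im,(768,576),interpolation=cv2.INTER_CUBIC))
E
```

```text
time: 1.55
tool_pos: [589.7, -231.5, 242.0]
tcp_rot: [-180.0, 0.0, 20.5]
ft_force: [-0.4, -0.3, -0.2]
finger_gap: 85.8
[ 589.71654762 -231.46887935  242.02900556] [-1.79998773e+02  4.52251372e-02  2.04895091e+01] [-2.60481466e+01  1.26717868e+01  7.94847630e+01 -3.20038751e-02
  8.78754501e+01  4.34635402e+01]
```

View pics/w1.png

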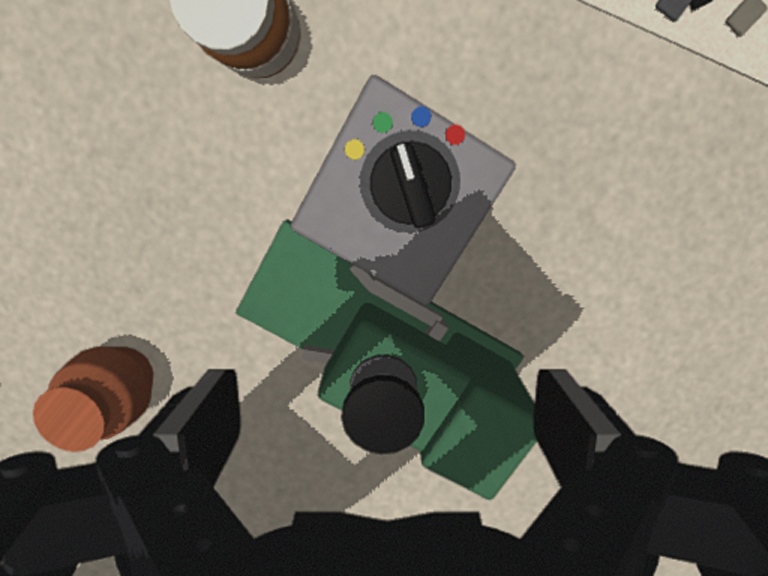

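Run:
```python
from h import *
import pickle; s=pickle.load(open('w1.pkl','rb')); im=cv2.imread('pics/w1n.png')
cv2.imwrite('pics/w1d.png',cv2.resize(im[45:165,200:350],(750,600),interpolation=cv2.INTER_CUBIC))
W=lambda c:(np.array(c,float)+.5)/1.5-.5
f=lambda n,x:print(n,np.round(x,1).tolist())
d=onz('wrist',W([[355,149],[383,121],[421,117],[456,134]]),31,s);f('dots',d)
from scipy.optimize import least_squares
c=least_squares(lambda c:np.hypot(*(d[:,:2]-c).T)-43,[640,-225]).x;f('axis',c)
f('ang',np.degrees(np.arctan2(*(d[:,:2]-c).T[::-1])))
f('cap',onz('wrist',W([[384,414]]),135,s))
f('plate',onz('wrist',W([[287,221],[237,312]]),10,s))
b=onz('wrist',W([[403,148],[423,222],[408,162]]),76,s);f('bar',b); print(np.degrees(np.arctan2(*(b[0]-b[1])[1::-1])))
```

```text
dots [[649.3, -187.2, 31.0], [672.4, -198.4, 31.0], [683.5, -220.8, 31.0], [681.7, -246.3, 31.0]]
axis [641.9, -229.4]
ang [80.0, 45.4, 11.6, -23.1]
cap [[527.3, -253.7, 135.0]]
plate [[583.9, -156.2, 10.0], [503.6, -141.0, 10.0]]
bar [[660.0, -215.7, 76.0], [624.4, -242.1, 76.0], [653.7, -221.2, 76.0]]
36.618703479615824
```

View pics/w1d.png

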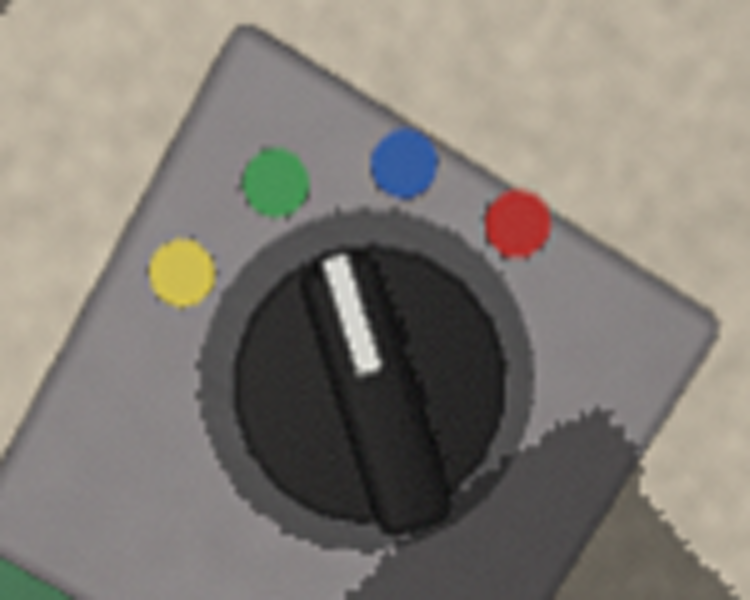

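```bash
python3 -m inch '[[[5,1.6,5],[0,0,-0.14],0.6],[[5,1.6,10],[0,0,-0.288],0.6],[[5,1.6,12],[0,0,-0.288],0.6],[[5,1.6,12],[0,0,-0.288],0.6],[[5,1.6,14],[0,0,-0.288],0.6],[[5,1.6,16],[0,0,-0.288],0.6],[[5,1.6,17.5],[0,0,-0.288],0.6],[[5,1.6,18.2],[0,0,-0.288],0.6],[[5,1.6,18.2],[0,0,-0.288],0.6]]'
python3 - <<'E'
from h import *
s=telemetry.sense(); im=viewer.snapshot('wrist')[:,:,::-1]
print(s['tool_pos'],s['tcp_rot'])
cv2.imwrite('pics/w2.png',cv2.resize(im,(768,576),interpolation=cv2.INTER_CUBIC))
E
```

```text
time: 2.5
tool_pos: [642.1, -228.8, 60.3]
tcp_rot: [-180.0, 0.0, 36.9]
ft_force: [0.3, -0.8, -0.9]
finger_gap: 51.5
[ 642.10655342 -228.78848499   60.25052909] [-1.79957792e+02  2.55762739e-02  3.69455325e+01]
```

View pics/w2.png

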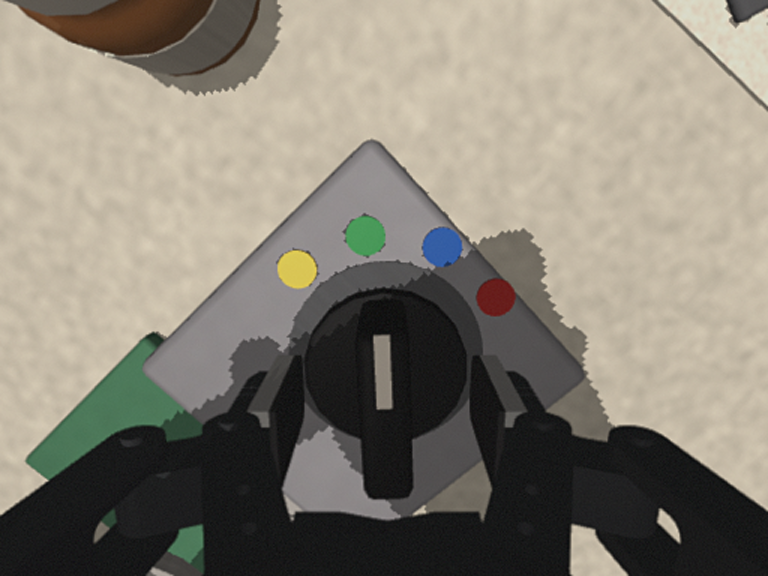

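```bash
python3 -m inch '[[[0,0,0],[0,0,0],0.1],[[0,0,0],[0,0,0],0.1],[[0,0,0],[0,0,0],0.1],[[0,0,0],[0,0,0],0.1],[[0,0,0],[0,0,0],0.1],[[0,0,0],[0,0,0.1],0.1],[[0,0,0],[0,0,0.2],0.1],[[0,0,0],[0,0,0.3],0.1],[[0,0,0],[0,0,0.4],0.1],[[0,0,0],[0,0,0.45],0.1],[[0,0,0],[0,0,0.45],0.1],[[0,0,0],[0,0,0.45],0.1]]' 40
python3 -m inch '[[[0,0,0],[0,0,0],0.6],[[0,0,0],[0,0,0],0.6],[[0,0,0],[0,0,0],0.6],[[0,0,-3],[0,0,0],0.6],[[0,0,-7],[0,0,0],0.6],[[-2,0,-12],[0,0,0],0.8],[[-4,0,-16],[0,0,0],1],[[-4,0,-16],[0,0,0],1]]'
python3 - <<'E'
from h import *
s=telemetry.sense(); im=viewer.snapshot('wrist')[:,:,::-1]
print(s['tool_pos'],s['tcp_rot'])
import pickle; pickle.dump(s,open('w3.pkl','wb'));cv2.imwrite('pics/w3n.png',im)
cv2.imwrite('pics/w3.png',cv2.resize(im,(768,576),interpolation=cv2.INTER_CUBIC))
E
```

```text
time: 3.75
tool_pos: [643.3, -228.4, 61.6]
tcp_rot: [180.0, -0.1, 11.3]
ft_force: [-1.6, 0.9, 6.2]
finger_gap: 13.2
time: 4.55
tool_pos: [605.4, -238.5, 229.6]
tcp_rot: [179.5, -0.6, 11.2]
ft_force: [-0.2, 0.2, 2.0]
finger_gap: 85.3
[ 605.36015113 -238.53400953  229.64318051] [179.53665416  -0.55330819  11.18482763]
```

View pics/w3.png

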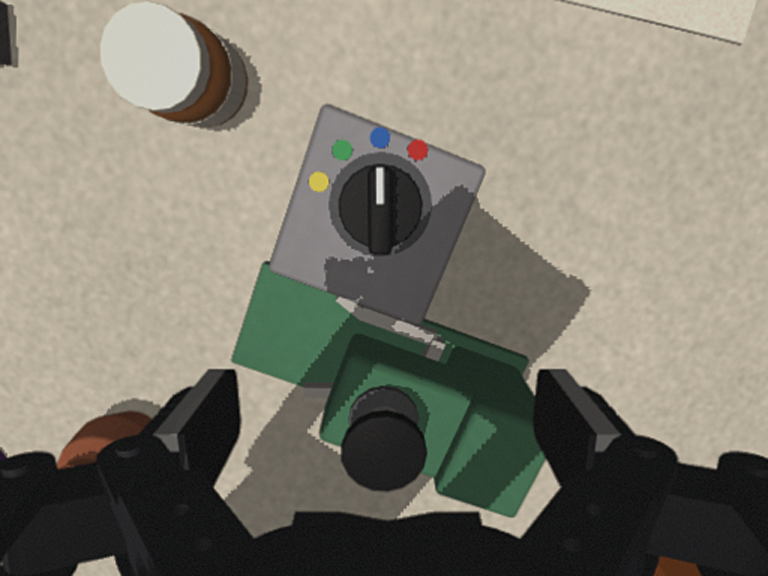

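```bash
python3 -m inch '[[[4.2,-41.4,0],[0,0,-1.375],0.8],[[4.2,-41.4,0],[0,0,-1.375],0.8],[[4.2,-41.4,0],[0,0,-1.375],0.8],[[4.2,-41.4,0],[0,0,-1.375],0.8],[[4.2,-41.4,0],[0,0,-1.375],0.8],[[4.2,-41.4,0],[0,0,-1.375],0.8],[[4.2,-41.4,4],[0,0,-1.375],0.8],[[4.2,-41.4,4],[0,0,-1.375],0.8],[[4.2,-41.4,4],[0,0,-1.375],0.8],[[4.2,-41.4,4],[0,0,-1.375],0.8],[[4.2,-41.4,4],[0,0,-1.375],0.8],[[4.2,-41.4,4],[0,0,-1.375],0.8]]'
python3 - <<'E'
from h import *
s=telemetry.sense(); im=viewer.snapshot('wrist')[:,:,::-1]
print(s['tool_pos'],s['tcp_rot'])
import pickle; pickle.dump(s,open('w4.pkl','wb'));cv2.imwrite('pics/w4n.png',im)
cv2.imwrite('pics/w4.png',cv2.resize(im,(768,576),interpolation=cv2.INTER_CUBIC))
E
```

```text
time: 5.8
tool_pos: [564.4, 177.1, 180.2]
tcp_rot: [-180.0, 0.0, 89.8]
ft_force: [-0.9, -1.0, 0.8]
finger_gap: 68.5
[564.38354934 177.12314795 180.20901071] [-1.79992602e+02  2.45084900e-02  8.98198933e+01]
```

View pics/w4.png

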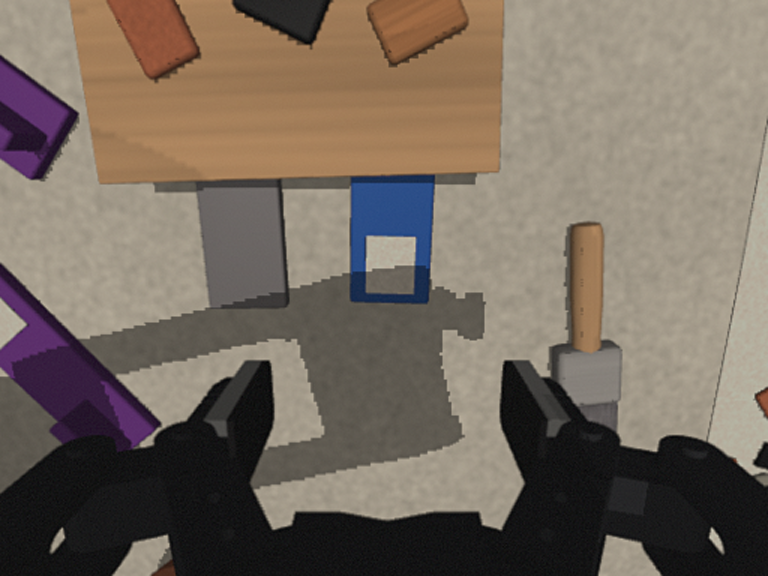

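Run:
```python
from h import *
import pickle; s=pickle.load(open('w4.pkl','rb')); im=cv2.imread('pics/w4n.png')
cv2.imwrite('pics/w4c.png',cv2.resize(im[105:215,200:340],(760,597),interpolation=cv2.INTER_CUBIC))
hsv=cv2.cvtColor(im,cv2.COLOR_BGR2HSV)
m=cv2.inRange(hsv,(100,120,30),(118,255,255))
cs=max(cv2.findContours(m,0,2)[0],key=cv2.contourArea)
P=onz('wrist',cs[:,0].astype(float),12,s)[:,:2].astype(np.float32)
print(cv2.boundingRect(cs),cv2.minAreaRect(P),P.min(0),P.max(0))
W=lambda c:(np.array(c,float)+.5)/1.5-.5
print(onz('wrist',W([[351,301],[428,303],[366,236],[416,237],[415,294],[365,294]]),12,s).round(1))
print(onz('wrist',W([[283,182],[287,306]]),12,s).round(1),onz('wrist',W([[99,184],[498,172]]),61,s).round(1))
```

```text
(234, 117, 56, 85) ((567.3319702148438, 193.97669982910156), (77.9841537475586, 48.613075256347656), 88.75428009033203) [542.2187 155.0191] [592.46173 232.48239]
[[542.  155.7  12. ]
 [590.5 154.2  12. ]
 [552.1 196.8  12. ]
 [582.4 196.1  12. ]
 [582.3 160.1  12. ]
 [550.9 160.2  12. ]]
[[503.4 229.2  12. ]
 [501.5 152.5  12. ]] [[421.3 231.4  61. ]
 [619.5 236.2  61. ]]
```

View pics/w4c.png

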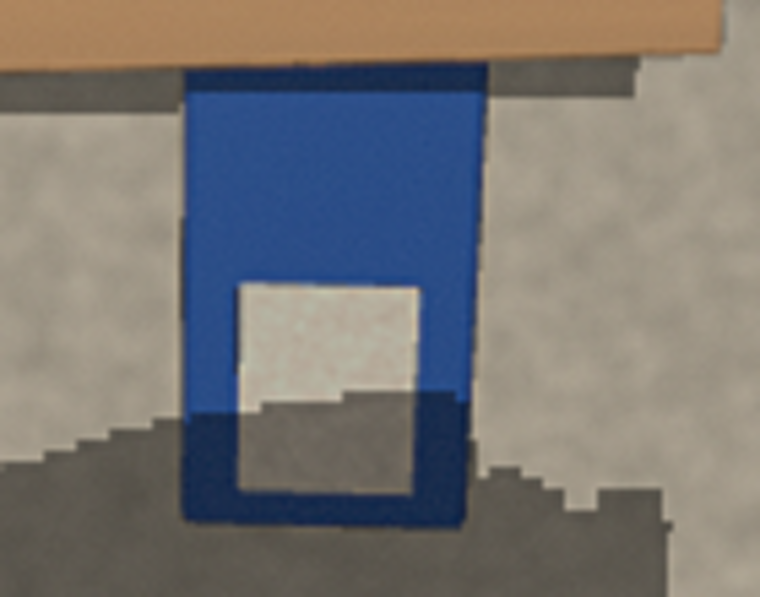

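```bash
python3 -m inch '[[[0.3,0.26,4],[0,0,0.02],0.8],[[0.3,0.26,8],[0,0,0.02],0.8],[[0.3,0.26,12],[0,0,0.02],0.8],[[0.3,0.26,14],[0,0,0.02],0.8],[[0.3,0.26,15.7],[0,0,0.02],0.8],[[0.3,0.26,16.7],[0,0,0.02],0.8],[[0.3,0.26,16.7],[0,0,0.02],0.8],[[0.3,0.26,16.7],[0,0,0.02],0.5],[[0.3,0.26,16.7],[0,0,0.02],0.5],[[0.3,0.26,16.7],[0,0,0.02],0.5],[[0.3,0.26,16.7],[0,0,0.02],0.5],[[0.3,0.26,16.7],[0,0,0.02],0.5]]' 40
python3 - <<'E'
from h import *
s=telemetry.sense(); im=viewer.snapshot('wrist')[:,:,::-1]
cv2.imwrite('pics/w5.png',cv2.resize(im,(768,576),interpolation=cv2.INTER_CUBIC))
E
```

```text
time: 7.05
tool_pos: [568.3, 181.4, 15.3]
tcp_rot: [179.8, -0.0, 88.9]
ft_force: [-0.4, -0.9, 6.7]
finger_gap: 48.5
```

View pics/w5.png

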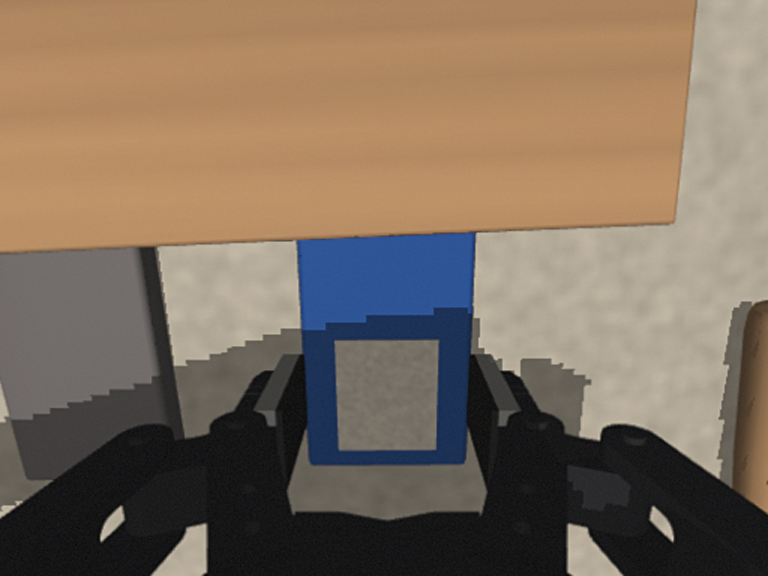

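```bash
python3 -m inch '[[[-1,0,-0.1],[0,0,0],0.5],[[-2.5,0,-0.1],[0,0,0],0.5],[[-4,0,-0.1],[0,0,0],0.5],[[-5.5,0,-0.1],[0,0,0],0.5],[[-7,0,-0.1],[0,0,0],0.5],[[-8.5,0,-0.1],[0,0,0],0.5],[[-9.5,0.4,-0.1],[0,0,0.07],0.5],[[-10.3,0.8,-0.1],[0,0,0.13],0.5],[[-10.3,1.15,-0.1],[0,0,0.19],0.5],[[-10.3,1.15,-0.1],[0,0,0.19],0.5],[[-10.3,1.15,-0.1],[0,0,0.19],0.5]]'
python3 - <<'E'
from h import *
im=viewer.snapshot('scene')[:,:,::-1]
cv2.imwrite('pics/s6.png',cv2.resize(im[100:300,150:400],(750,600),interpolation=cv2.INTER_CUBIC))
E
```

```text
time: 8.2
tool_pos: [577.1, 76.0, 15.3]
tcp_rot: [179.9, 0.0, 77.9]
ft_force: [1.5, -1.4, 4.2]
finger_gap: 48.4
```

View pics/s6.png

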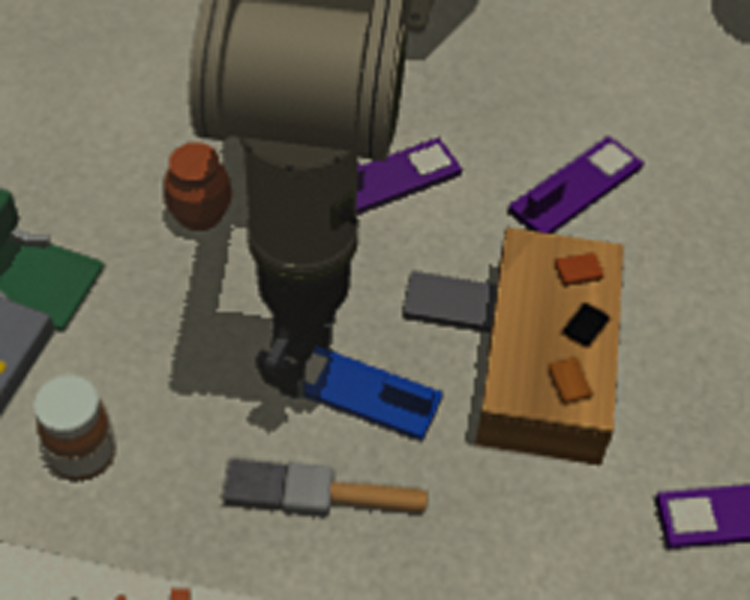

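```bash
python3 -m inch '[[[0,0,0],[0,0,0],0.75],[[0,0,0],[0,0,0],0.75],[[0,0,0],[0,0,0],0.75],[[0,0,0],[0,0,0],0.75],[[0,0,0],[0,0,0],0.75],[[0,0,-3],[0,0,0],0.75],[[0,0,-8],[0,0,0],0.75],[[0,0,-13],[0,0,0],0.75],[[0,0,-17],[0,0,0],0.75],[[0,0,-17],[0,0,0],0.75],[[0,0,-17],[0,0,0],0.75]]'
python3 - <<'E'
from h import *
s=telemetry.sense(); im=viewer.snapshot('wrist')[:,:,::-1]
print(s['tool_pos'],s['tcp_rot'])
import pickle; pickle.dump(s,open('w7.pkl','wb'));cv2.imwrite('pics/w7n.png',im)
cv2.imwrite('pics/w7.png',cv2.resize(im,(768,576),interpolation=cv2.INTER_CUBIC))
E
```

```text
time: 9.35
tool_pos: [577.1, 78.0, 185.9]
tcp_rot: [179.8, -0.0, 78.0]
ft_force: [-0.1, 0.1, -0.1]
finger_gap: 64.1
[577.12613584  78.01664196 185.91576953] [ 1.79817435e+02 -4.69280489e-02  7.79825442e+01]
```

View pics/w7.png

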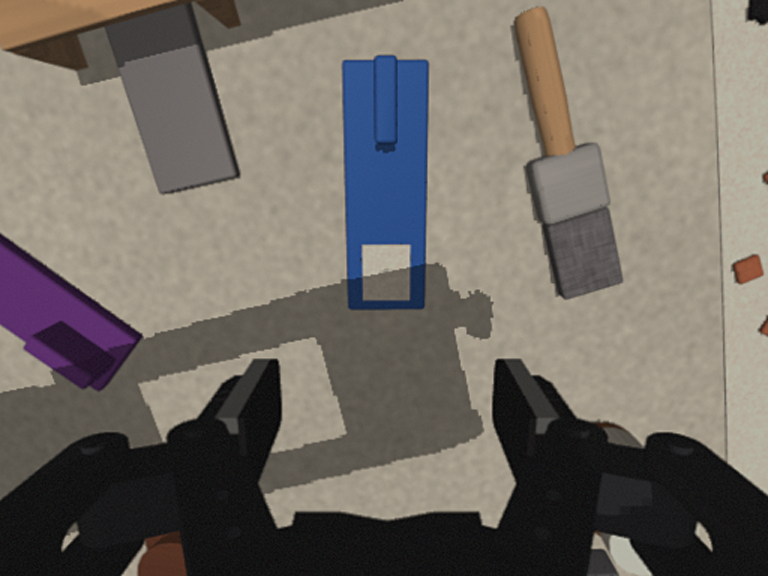

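Run:
```python
from h import *
import pickle; s=pickle.load(open('w7.pkl','rb'))
W=lambda c:(np.array(c,float)+.5)/1.5-.5
c=onz('wrist',W([[343,61],[428,61],[424,308],[349,308]]),12,s);print(c.round(1))
o=c.mean(0);ax=(c[2]+c[3]-c[0]-c[1])[:2];ax/=np.hypot(*ax);print('origin',o.round(1),'heading',np.degrees(np.arctan2(ax[1],ax[0])),'rib',(o[:2]-50*ax).round(1))
r_=onz('wrist',W([[376,57],[397,57],[397,143],[376,143]]),42,s);print('ribtop',r_.round(1),r_.mean(0).round(1))
t=onz('wrist',W([[362,245],[411,245],[410,300],[362,300]]),12,s);print('tag',t.mean(0).round(1))
```

```text
[[578.5 199.6  12. ]
 [625.7 189.6  12. ]
 [595.7  45.8  12. ]
 [548.4  55.9  12. ]]
origin [587.1 122.7  12. ] heading -101.7943992883071 rib [597.3 171.7]
ribtop [[596.6 192.5  42. ]
 [607.1 190.2  42. ]
 [598.5 148.7  42. ]
 [587.6 151.   42. ]] [597.4 170.6  42. ]
tag [576.7  73.5  12. ]
```

```bash
python3 -m inch '[[[5,0,3],[0,0,0],0.5],[[9.5,0.05,6],[0,0,0],0.5],[[9.5,0.05,10],[0,0,0],0.5],[[9.5,0.05,12.5],[0,0,0],0.5],[[9.5,0.05,14.5],[0,0,0],0.5],[[9.5,0.05,15.8],[0,0,0],0.5],[[9.5,0.05,15.8],[0,0,0],0.5],[[9.5,0.05,15.8],[0,0,0],0.5],[[9.5,0.05,15.8],[0,0,0],0.05],[[9.5,0.05,15.8],[0,0,0],0.05],[[9.5,0.05,15.8],[0,0,0],0.05],[[9.5,0.05,15.8],[0,0,0],0.05],[[9.5,0.05,15.8],[0,0,0],0.05],[[9.5,0.05,15.8],[0,0,0],0.05]]' 60
python3 - <<'E'
from h import *
s=telemetry.sense(); im=viewer.snapshot('wrist')[:,:,::-1]
cv2.imwrite('pics/w8.png',cv2.resize(im,(768,576),interpolation=cv2.INTER_CUBIC))
E
```

```text
time: 10.8
tool_pos: [596.9, 170.7, 26.8]
tcp_rot: [180.0, -0.0, 78.0]
ft_force: [0.8, -1.6, 4.1]
finger_gap: 11.2
```

View pics/w8.png

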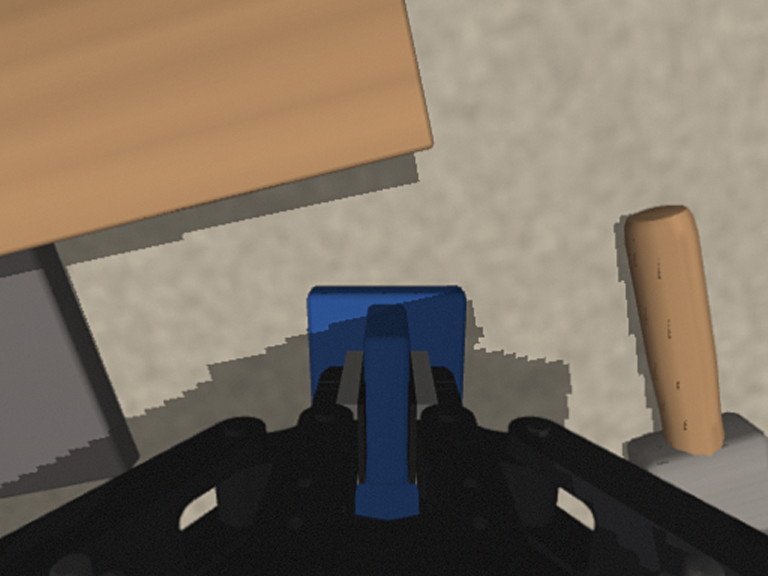

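Run:
```python
from h import *
import pickle; s=pickle.load(open('w3.pkl','rb'))
im=cv2.imread('pics/w3n.png')
cv2.imwrite('pics/w3c.png',cv2.resize(im[160:345,145:375],(746,600),interpolation=cv2.INTER_CUBIC))
```

```text
(no output)
```

View pics/w3c.png

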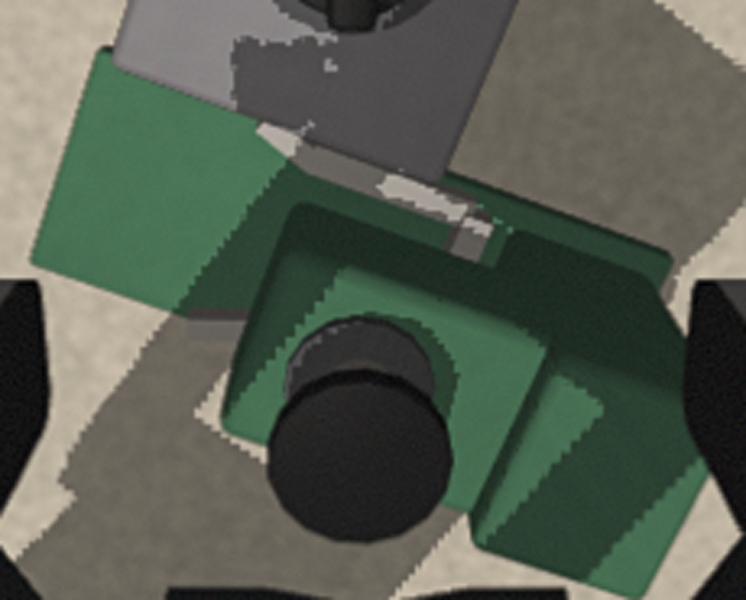

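Run:
```python
from h import *
import pickle; s=pickle.load(open('w3.pkl','rb'))
C=lambda c:(np.array(c,float)+.5)/(746/230)-.5+[145,160]
p=onz('wrist',C([[103,50],[32,263],[671,253]]),10,s);print(p.round(1))
a=p[2]-p[0];b=p[0]-p[1];print(np.linalg.norm(a),np.degrees(np.arctan2(a[1],a[0])),np.linalg.norm(b),np.degrees(np.arctan2(b[1],b[0])))
h=np.radians(-100.5);x=np.array([np.cos(h),np.sin(h)]);y=np.array([-x[1],x[0]])
for q,l in zip(p,[(-110,42),(-110,-42),(105,42)]): print('O',(q[:2]-l[0]*x-l[1]*y).round(1))
print('cap',onz('wrist',C([[360,455]]),135,s).round(1))
s=pickle.load(open('w1.pkl','rb'))
W=lambda c:(np.array(c,float)+.5)/1.5-.5
for q,l in zip(onz('wrist',W([[287,221],[237,312]]),10,s),[(-110,42),(-110,-42)]): print('O w1',(q[:2]-l[0]*x-l[1]*y).round(1))
P=lambda c:(np.array(c,float)+.5)/6-.5+[95,135]
for q,l in zip(onz('scene',P([[540,316],[460,446],[82,300]]),10),[(-110,-42),(-110,42),(105,42)]): print('O sc',(q[:2]-l[0]*x-l[1]*y).round(1))
```

```text
[[ 583.2 -155.4   10. ]
 [ 502.5 -140.9   10. ]
 [ 549.1 -361.4   10. ]]
208.83103195143727 -99.39023756744751 82.0347234772572 -10.208763187519736
O [ 521.9 -255.9]
O [ 523.7 -256.7]
O [ 527.  -250.6]
cap [[ 527.7 -253.3  135. ]]
O w1 [ 522.2 -256.7]
O w1 [ 524.5 -256.9]
O sc [ 526.1 -253. ]
O sc [ 523.5 -250.5]
O sc [ 521.2 -252. ]
```

```bash
python3 -m inch '[[[0,0,-1],[0,0,0],0.05],[[0,0,-3],[0,0,0],0.05],[[-3,0.1,-3.5],[0,0,0],0.05],[[-6,0.3,-3.5],[0,0,-0.035],0.05],[[-10,0.5,-3.5],[0,0,-0.035],0.05],[[-14,0.7,-3.5],[0,0,-0.035],0.05],[[-18,0.9,-3.5],[0,0,-0.035],0.05],[[-21,1.05,-3],[0,0,-0.035],0.05],[[-23,1.05,-2.5],[0,0,-0.035],0.05],[[-23,1.05,-1.8],[0,0,-0.035],0.05],[[-23,1.05,-1.8],[0,0,-0.035],0.05],[[-23,1.05,-1.8],[0,0,-0.035],0.05]]'
cat > look.py <<'E'
from h import *
import sys
n=sys.argv[1]
sc=viewer.snapshot('scene')[:,:,::-1]; sd=viewer.snapshot('side')[:,:,::-1]
cv2.imwrite(f'pics/{n}_sc.png',cv2.resize(sc[130:250,95:245],(750,600),interpolation=cv2.INTER_CUBIC))
cv2.imwrite(f'pics/{n}_sd.png',cv2.resize(sd[85:205,250:400],(750,600),interpolation=cv2.INTER_CUBIC))
E
python3 look.py a
```

```text
time: 12.05
tool_pos: [558.6, -55.5, 44.1]
tcp_rot: [-180.0, -0.0, 80.0]
ft_force: [-0.8, 0.2, -1.6]
finger_gap: 11.2
```

View pics/a_sc.png

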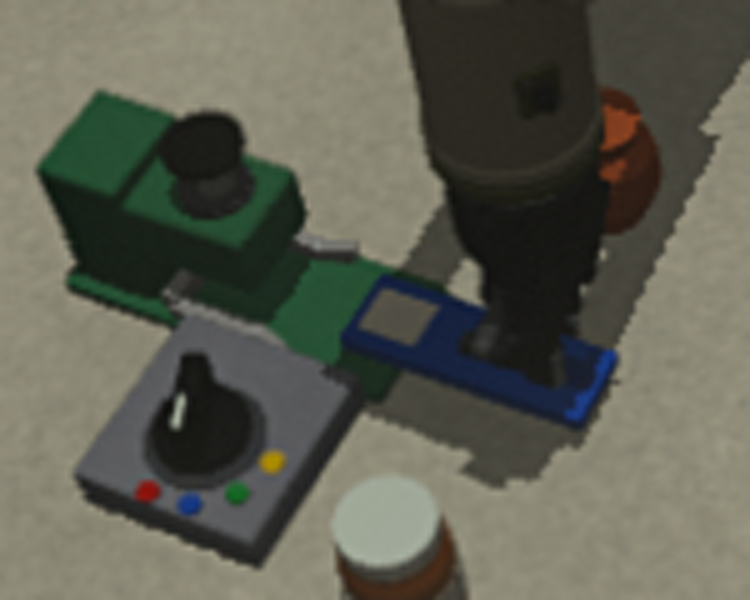

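View pics/a_sd.png

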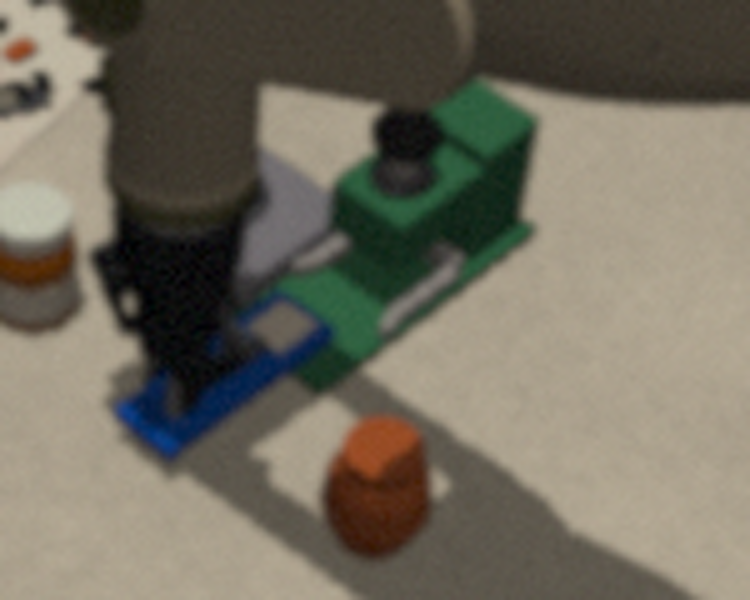

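Run:
```python
from h import *
S=lambda c:(np.array(c,float)+.5)/5-.5+[95,130]
D=lambda c:(np.array(c,float)+.5)/5-.5+[250,85]
h=np.radians(-100);x=np.array([np.cos(h),np.sin(h)]);y=np.array([-x[1],x[0]]);O=np.array([524.5,-254])
g=lambda p:np.c_[(p[:,:2]-O)@x,(p[:,:2]-O)@y].round(1).tolist()
print('carrier sc front, rear',g(onz('scene',S([[382,277],[344,338],[616,353],[582,418]]),29)))
print('carrier sd front, rear',g(onz('side',D([[274,293],[332,326],[117,404],[172,450]]),29)))
print('rail sc: -y tip top',g(onz('scene',S([[357,246],[298,238]]),20)),'+y rail',g(onz('scene',S([[180,297],[275,335]]),20)))
print('rail sd: -y',g(onz('side',D([[385,325],[458,258]]),20)),'+y',g(onz('side',D([[297,265],[345,240]]),20)))
print('plate sd',g(onz('side',D([[318,385],[535,228]]),10)),'plate sc',g(onz('scene',S([[372,395],[70,280]]),10)))
print('cap sc',g(onz('scene',S([[202,142]]),135)),'sd',g(onz('side',D([[408,128]]),135)))
```

```text
carrier sc front, rear [[-81.1, -20.2], [-82.5, 25.4], [-227.3, -22.7], [-228.7, 23.0]]
carrier sd front, rear [[-87.3, 19.5], [-81.4, -25.7], [-226.0, 20.3], [-227.4, -29.2]]
rail sc: -y tip top [[-51.4, -40.2], [-16.0, -32.3]] +y rail [[25.6, 31.3], [-40.1, 33.5]]
rail sd: -y [[-49.2, -43.1], [31.1, -35.6]] +y [[-51.2, 32.4], [-11.1, 26.6]]
plate sd [[-111.0, -43.2], [99.6, -46.8]] plate sc [[-106.6, 42.8], [100.7, 40.2]]
cap sc [[-2.4, 2.1]] sd [[-3.1, -5.5]]
```

```bash
python3 -m inch '[[[0,-0.1,0.3],[0,0,0],0.05],[[-1,-0.1,0.6],[0,0,0],0.05],[[-2,-0.1,0.65],[0,0,0],0.05],[[-3,-0.1,0.65],[0,0,0],0.05],[[-4,-0.1,0.65],[0,0,0],0.05],[[-5,-0.1,0.65],[0,0,0],0.05],[[-6,-0.1,0.65],[0,0,0],0.05],[[-6,-0.1,0.65],[0,0,0],0.05]]'
python3 look.py b
```

```text
time: 12.95
tool_pos: [547.2, -117.0, 38.0]
tcp_rot: [180.0, 0.0, 79.9]
ft_force: [-0.6, 0.1, -1.5]
finger_gap: 10.8
```

View pics/b_sc.png

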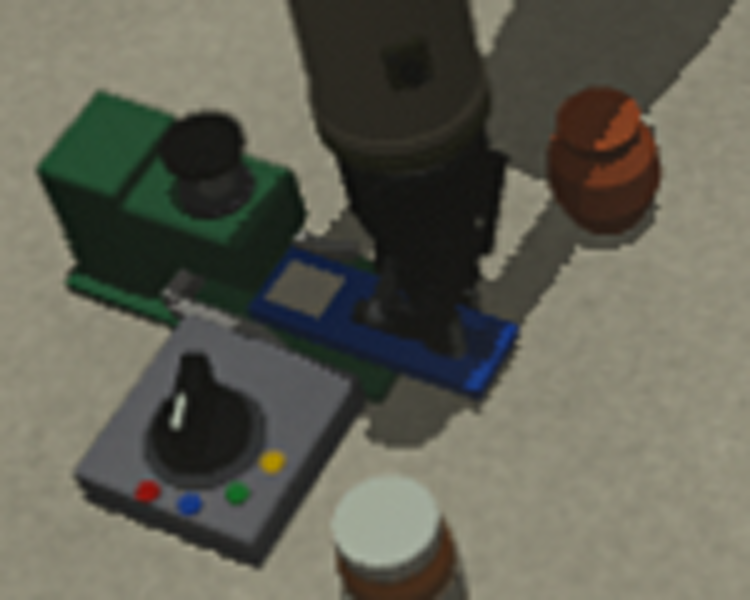

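View pics/b_sd.png

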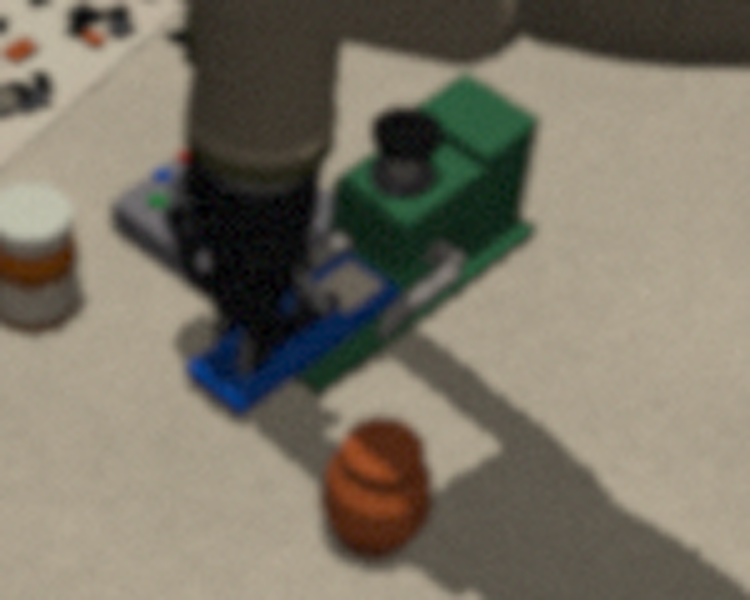

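```bash
python3 -m inch '[[[-1,0,0.05],[0,0,0],0.05],[[-2,0,0.1],[0,0,0],0.05],[[-3,0,0.1],[0,0,0],0.05],[[-3.6,0,0.1],[0,0,0],0.05],[[-3.9,0,0.1],[0,0,0],0.05],[[-3.9,0,0.1],[0,0,0],0.05]]'
python3 -m inch '[[[-0.15,0,0],[0,0,0],0.05],[[-0.3,0,0],[0,0,0],0.05],[[-0.45,0,0],[0,0,0],0.05],[[-0.45,0,0],[0,0,0],0.05]]'
```

```text
time: 13.65
tool_pos: [540.4, -154.3, 36.8]
tcp_rot: [180.0, 0.0, 79.9]
ft_force: [0.7, -0.2, -0.9]
finger_gap: 11.1
time: 14.05
tool_pos: [540.0, -156.9, 36.9]
tcp_rot: [-180.0, -0.1, 80.0]
ft_force: [1.8, 5.1, 1.3]
finger_gap: 11.0
```

```bash
python3 -m inch '[[[-0.1,0,0],[0,0,0],0.05],[[-0.2,0,0],[0,0,0],0.05],[[-0.3,0,0],[0,0,0],0.05],[[-0.3,0,0],[0,0,0],0.05]]'; python3 look.py c
```

```text
time: 14.45
tool_pos: [540.0, -157.0, 37.0]
tcp_rot: [-180.0, -0.3, 80.0]
ft_force: [2.1, 21.2, 5.8]
finger_gap: 10.8
```

View pics/c_sc.png

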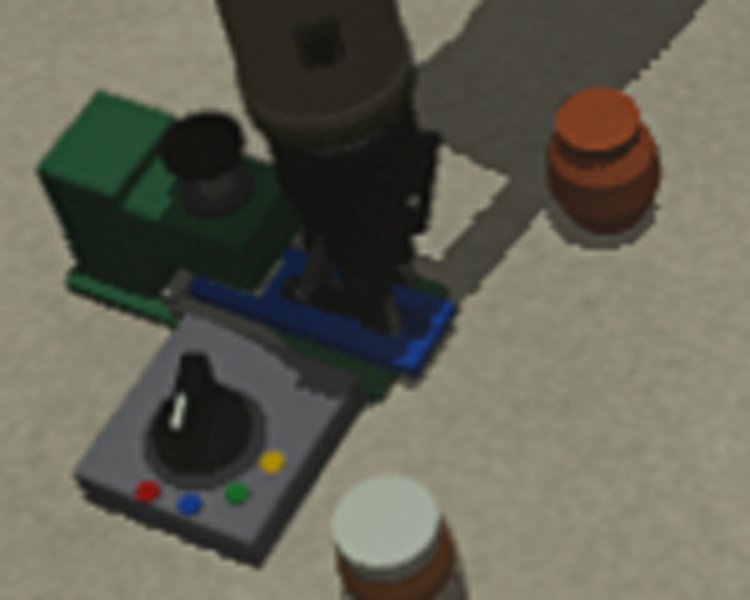

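View pics/c_sd.png

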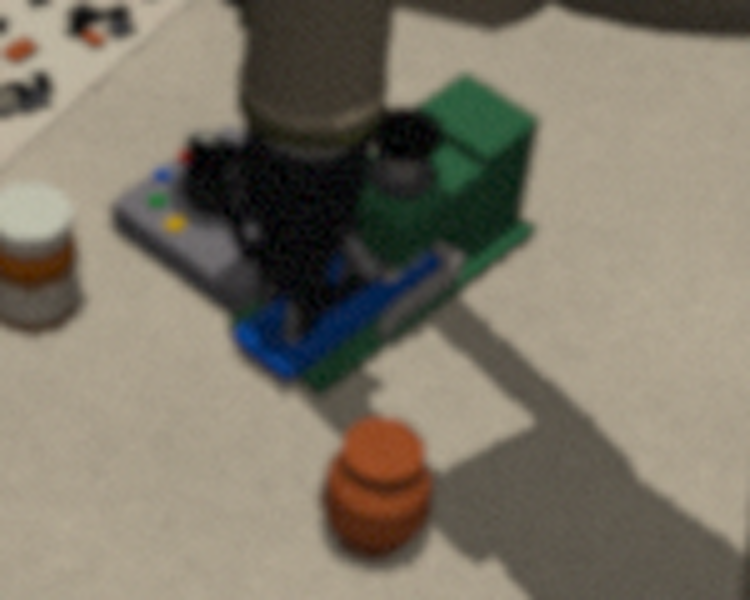

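```bash
python3 -m inch '[[[0.25,0,0],[0,0,0],0.05],[[0.35,0,0],[0,0,0],0.05],[[0.35,0,0],[0,0,0],0.4],[[0.35,0,0],[0,0,0],0.4],[[0.35,0,0],[0,0,0],0.4],[[0.35,0,0],[0,0,0],0.4],[[0.35,0,-2],[0,0,0],0.4],[[0.35,0,-6],[0,0,0],0.4],[[0.35,0,-11],[0,0,0],0.4],[[0.35,0,-16],[0,0,0],0.2],[[0.35,0,-18],[0,0,0],0],[[0.35,0,-18],[0,0,0],0]]'; python3 look.py d
python3 - <<'E'
from h import *
s=telemetry.sense(); im=viewer.snapshot('wrist')[:,:,::-1]
print(s['tool_pos'],s['tcp_rot'],s['joint_pos'])
cv2.imwrite('pics/w9.png',cv2.resize(im,(768,576),interpolation=cv2.INTER_CUBIC))
E
```

```text
time: 15.75
tool_pos: [542.3, -158.9, 222.2]
tcp_rot: [179.5, 0.1, 80.0]
ft_force: [0.2, -0.2, -0.3]
finger_gap: 0.0
[ 539.91614388 -157.90294899  216.79701588] [1.79962072e+02 1.25074619e-02 7.99601996e+01] [-2.15211382e+01  2.39349236e+00  9.33088316e+01 -4.73138412e-03
  8.42580173e+01 -1.14808702e+01]
```

View pics/d_sc.png

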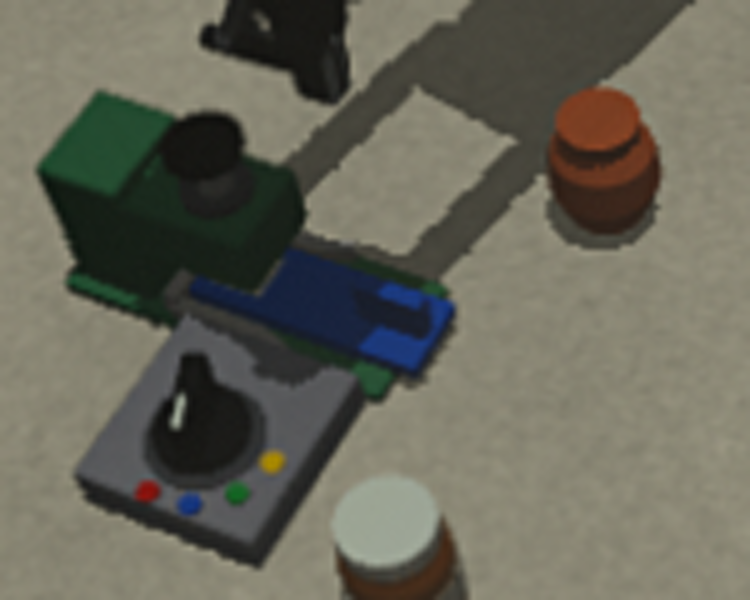

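View pics/w9.png

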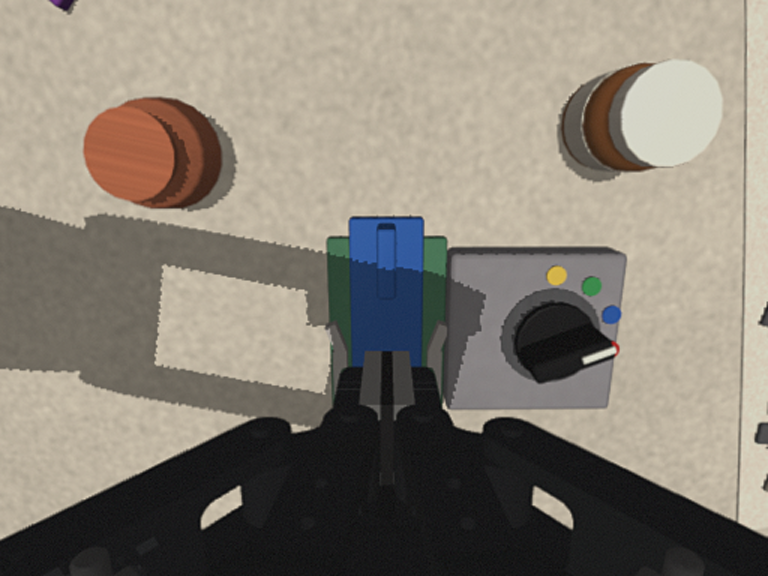

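Run:
```python
from h import *
s=telemetry.sense()
W=lambda c:(np.array(c,float)+.5)/1.5-.5
b=onz('wrist',W([[616,347],[533,377],[584,359]]),76,s); print(b.round(1)); v=b[0]-b[1];print('bar',np.degrees(np.arctan2(v[1],v[0])));v=b[0]-b[2];print('stripe',np.degrees(np.arctan2(v[1],v[0])))
d=onz('wrist',W([[557,275],[592,286],[611,315]]),31,s)[:,:2]
from scipy.optimize import least_squares
c=least_squares(lambda c:np.hypot(*(d-c).T)-43,[640,-225]).x;print('axis',c,np.degrees(np.arctan2(*(d-c).T[::-1])))
h=np.radians(-100);x=np.array([np.cos(h),np.sin(h)]);y=np.array([-x[1],x[0]]);O=np.array([524.5,-254])
g=lambda p:np.c_[(p[:,:2]-O)@x,(p[:,:2]-O)@y].round(1).tolist()
print('carrier rear',g(onz('wrist',W([[349,218],[423,218]]),22,s)),'plate',g(onz('wrist',W([[327,238],[447,238]]),10,s)))
rb=g(onz('wrist',W([[377,224],[396,224],[396,298],[377,298]]),52,s));print('rib',rb)
im=viewer.snapshot('wrist')[:,:,::-1]
cv2.imwrite('pics/w9d.png',cv2.resize(im[155:285,290:430],(646,600),interpolation=cv2.INTER_CUBIC))
```

```text
[[ 664.6 -221.4   76. ]
 [ 614.5 -231.9   76. ]
 [ 645.4 -225.7   76. ]]
bar 11.838832561195147
stripe 12.569182558186526
axis [ 639.21870551 -227.27589576] [78.68429021 44.82118105 10.80755571]
carrier rear [[-125.1, -26.9], [-125.1, 21.4]] plate [[-110.1, -43.2], [-110.0, 38.9]]
rib [[-125.2, -8.1], [-125.2, 3.2], [-79.5, 3.4], [-79.5, -8.3]]
```

View pics/w9d.png

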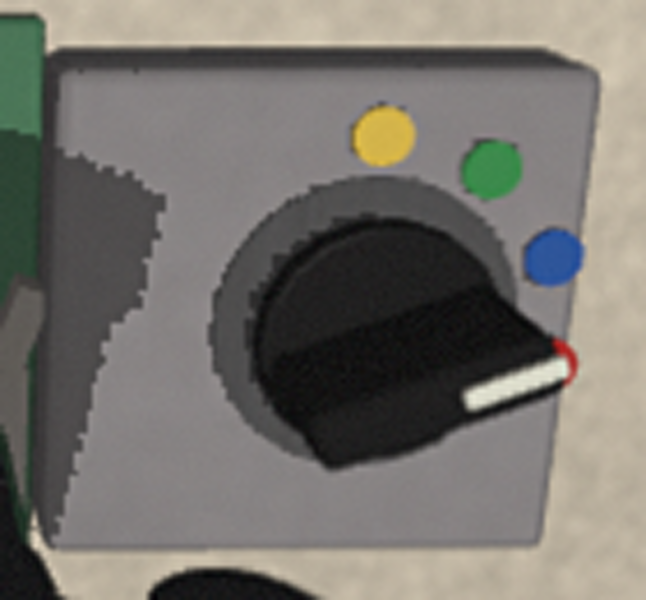

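```bash
python3 -m inch '[[[-4,0,0],[0,0,0],0],[[-8,0,2],[0,0,0],0],[[-9.8,0,4],[0,0,0],0],[[-9.8,0,6.2],[0,0,0],0],[[-9.8,0,6.2],[0,0,0],0],[[-9.8,0,6.2],[0,0,0],0]]'; python3 look.py e
```

```text
time: 16.55
tool_pos: [521.8, -253.4, 153.2]
tcp_rot: [-179.8, -0.1, 80.0]
ft_force: [1.3, 0.1, 0.4]
finger_gap: -0.5
```

View pics/e_sc.png

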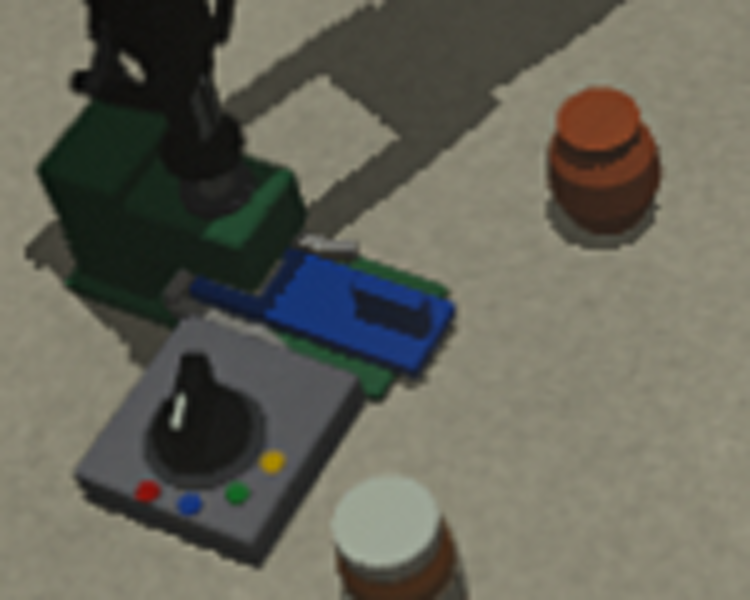

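View pics/e_sd.png

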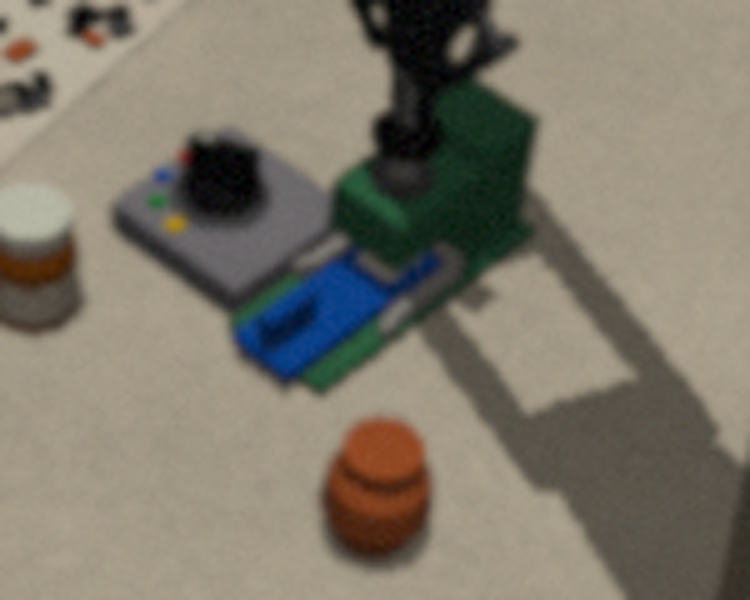

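```bash
python3 -m inch '[[[0,0,0.5],[0,0,0],0],[[0,0,1],[0,0,0],0],[[0,0,1.5],[0,0,0],0],[[0,0,2],[0,0,0],0],[[0,0,2.4],[0,0,0],0],[[0,0,2.8],[0,0,0],0],[[0,0,2.8],[0,0,0],0]]'
```

```text
time: 17.35
tool_pos: [523.6, -254.3, 127.6]
tcp_rot: [179.9, 0.0, 80.0]
ft_force: [-0.7, 2.8, 9.7]
finger_gap: -0.2
```

```bash
python3 -m inch '[[[0,0,0.2],[0,0,0],0],[[0,0,0.4],[0,0,0],0],[[0,0,0.5],[0,0,0],0],[[0,0,0.5],[0,0,0],0],[[0,0,0.5],[0,0,0],0]]'
```

```text
time: 17.85
tool_pos: [523.9, -254.4, 125.6]
tcp_rot: [179.8, 0.0, 80.0]
ft_force: [-9.4, 7.5, 26.5]
finger_gap: -0.0
```

```bash
python3 -m inch '[[[0,0,0],[0,0,0],0],[[0,0,0],[0,0,0],0],[[0,0,0],[0,0,0],0],[[0,0,0],[0,0,0],0],[[0,0,0],[0,0,0],0],[[0,0,0],[0,0,0],0],[[0,0,0],[0,0,0],0]]'; python3 look.py f
```

```text
time: 18.55
tool_pos: [523.9, -254.4, 125.6]
tcp_rot: [179.8, 0.0, 80.0]
ft_force: [-9.1, 6.7, 26.1]
finger_gap: -0.1
```

View pics/f_sd.png

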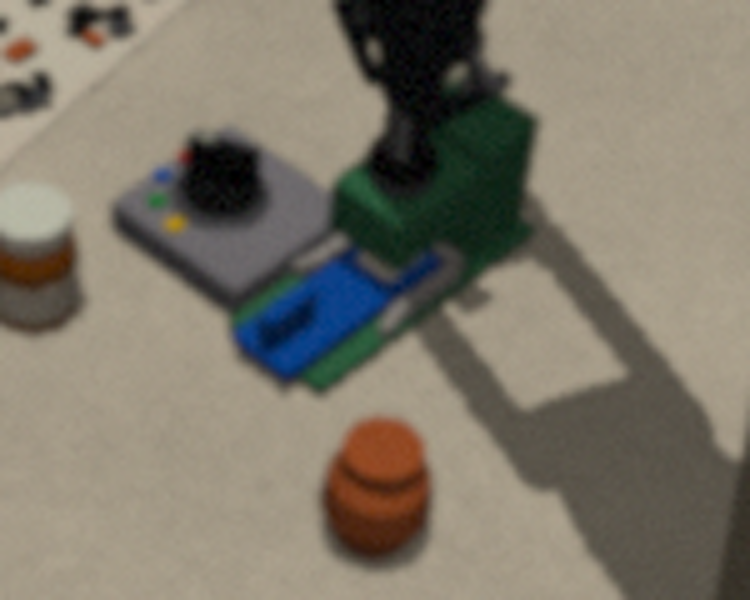

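```bash
python3 -m inch '[[[0,0,-1],[0,0,0],0],[[0,0,-2],[0,0,0],0],[[0,0,-3],[0,0,0],0],[[0,0,-5],[0,0,0],0],[[0,0,-8],[0,0,0],0],[[5,0,-12],[0,0,0],0],[[9,0,-13],[0,0,0],0],[[9,0,-13],[0,0,0],0],[[9,0,-13],[0,0,0],0],[[9,0,-13],[0,0,0],0],[[9,0,-13],[0,0,0],0],[[9,0,-13],[0,0,0],0]]'; python3 look.py g
python3 - <<'E'
from h import *
s=telemetry.sense(); im=viewer.snapshot('wrist')[:,:,::-1]
sc=viewer.snapshot('scene')[:,:,::-1]
cv2.imwrite('pics/w10.png',cv2.resize(im,(768,576)));cv2.imwrite('pics/s10.png',cv2.resize(sc,(768,576)))
P=lambda c:(np.array(c,float)+.5)/5-.5+[95,130]
print(s['tool_pos'],s['ft_force'],s['qd'])
E
```

```text
time: 19.85
tool_pos: [537.8, -166.5, 250.6]
tcp_rot: [-179.9, -0.0, 79.9]
ft_force: [-0.2, -0.6, 0.2]
finger_gap: 0.0
[ 538.05227601 -166.29001835  251.08286392] [ 0.29114118 -0.65273678 -0.38058751] [ 0.27463799 -0.17222292 -0.2010356   0.00372283  0.03691641  0.08964011]
```

View pics/g_sc.png

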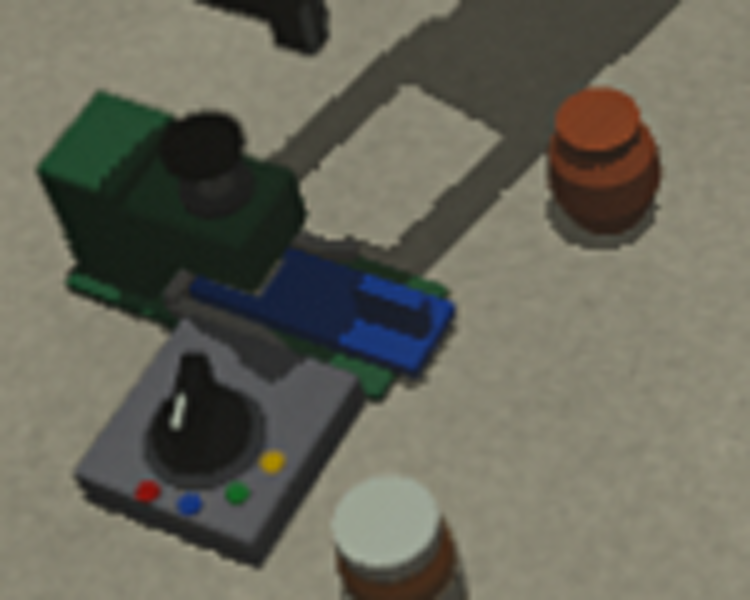

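View pics/w10.png

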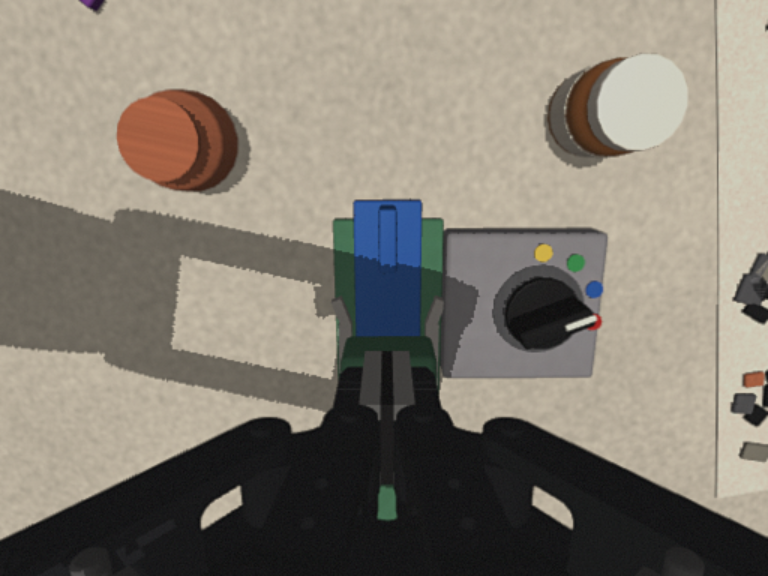

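View pics/s10.png

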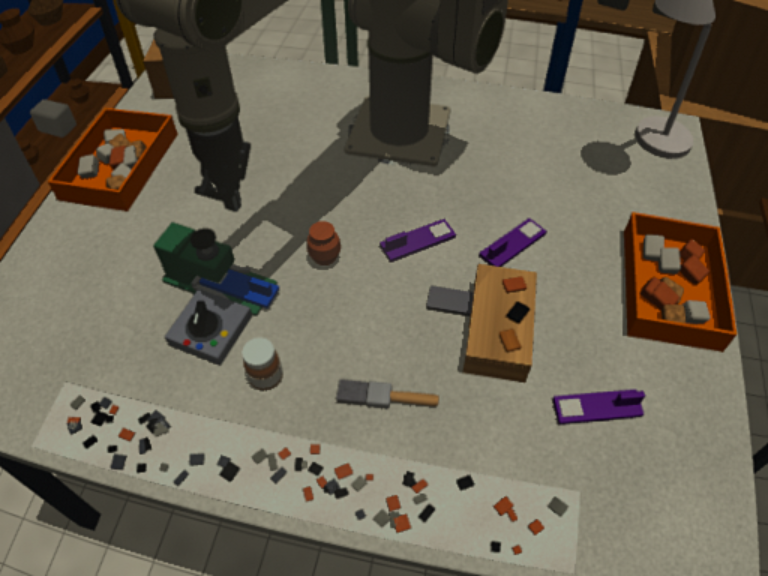

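The plunger is back up: its cap sits at the same pixel in the scene crop, about (202,142). The carrier is still home, the dial still points to blue, and the bystanders have not moved. I am handing in.

```bash
python3 -c "
from bench import r
print(r.hand_in())"
```

```text
the job is handed in; nothing more can be done
None
```

All the steps were carried out in the required order, and the job was handed in at about 20 s of the 67 s allowed. The hand-in gives no verdict.

- **Dial:** I turned it clockwise about 26° from near the green mark. Afterwards the bar measured 11.8° and the blue mark 10.8° (world angles), so it is within about 0.02 rad of blue.
- **Carrier:** I drew the blue carrier out by its front, set it flat on the open table and let it go. I then took it again by its rib and slid it into the press until it met the stop. It stopped moving there while the force rose to 21 N. Its rear edge then measured 125 mm behind the plunger axis, which is where it should be when home.
- **Plunger:** I pressed it down to its stop at about 26 N, held it for more than 0.7 s, and released it. The last pictures show the cap back at its starting height.
- **Bystanders:** In the last scene picture the spare, pot, jar and brush are where they started, and the gripper is clear of everything.

**Disagreements:** The cameras disagreed by about 5 mm on where the press stands, more than their stated 2 mm. I settled the sideways alignment by comparing carrier and rails within the same picture. The tag itself was hidden under the press head, so its position comes from the rear edge and the stop contact.

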